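# Turn the tea warmer on and up one click

## Robot

A 6-joint arm with a two-finger parallel gripper is mounted at the origin on a cart in front of the work surface, level with it; the furniture and walls round the work are solid. World frame = base frame: x ahead of the robot, y to its left, z up, the work surface at z = 0. Lengths are in m, angles in degrees, forces in N, time in s.
With the tool pointing down it reaches from about 0.4 to 0.825 m from the base axis. Payload 7 kg.
Tool frame: the origin (TCP) lies midway between the tips of the shut fingers; the grasp point (between the pads) lies 19 mm behind it; z points along the fingers, y is the line along which they close (so a half turn about z gives the same grasp; the last joint's range is limited). The gripper opens to 88 mm and grips with 3 to 60 N. Pads are 19 mm wide; open, the fingers measure 130 mm over their backs; the gripper's body (78 mm by 193 mm) begins 47 mm behind the grasp point.
Start: joints at [88.929, 20.546, 0.682, 0, -70.136, -16.507], TCP at [0.204, 0.643, 0.227] pointing down, gripper open.
Joint ranges: [-176.03, 176.03], [-82.01, 121.73], [-58.28, 71.71], [-173.87, 95.51], [-174.79, -0.11], [-173.66, 173.66]. Speed limits (degrees/s): [136.94, 136.94, 172.46, 180, 180, 180].

## Interface

Orientations are given as [roll, pitch, yaw] about the fixed x, y, z axes, in that order (R = Rz(yaw) Ry(pitch) Rx(roll)).
In Python, from plant import r gives the robot as it stands.
- The arm moves only by the tool drive_tool, never from a script. Its argument "commands" is a list of rows, each an object of numbers: "hand": the closure, from 0 (fully open) to 1 (shut); "tx", "ty", "tz": the shift along the world's x, y, z scaled (see below); "turn": the turn about the world's z scaled (see below). A call has 1 to 10 rows; each row is the pose to reach, as a shift and turn from the pose commanded when the call began; what a row does not reach only later rows make up. The controller multiplies each number of a shift by 0.6 m and each number of a turn by 90 degrees. A row lasts 1/10 s, in which the tool goes at most 50 mm and 8.59 degrees, less where a joint would pass 70% of its speed; a pose out of reach is approached as far as the arm can. A call with a number of a shift or a turn outside -1 to 1 is refused whole. A call with a gripper value outside its range is refused whole. The fingers move at their own pace and stop on an object; "grip_force" is the grip in N (left out, the last holds). Time passes only in rows, so rows that repeat a pose let the fingers close. It gives the time, the measured TCP pose, the force, the opening and the grip force at its end, in the units of the state.
- r.get_state(): the state, without advancing time (a new reading comes with each control period).
- r.capture(name): name is "side" or "top"; returns a dict with "frame" (480x640x3 uint8, red, green, blue), "fx", "fy", "cx", "cy" (pixels), "world_from_camera" (4x4, takes a point from camera to world coordinates). Camera axes: x right, y down, z forward; pixel columns grow to the right and rows downward; lengths in m; the calibration is good to about 2 mm. A picture is of the moment at which its call begins. There is no depth.
- r.close_job(): hands the job in; it is judged then, once.
Trained networks look in the newest picture that a camera, given by its name, has taken for a name from the list of things; names that differ only in an ending like _2 or _b are one class to them, and where a whole thing is asked for, a point or a joint stands for the part that bears it (a point fixed in the world has none). Each returns a list of dicts, best first, with "score" (0 to 1); they miss things now and then, are a little off and sometimes report something else, mostly with a low value. They report only what shows in the picture. A call takes as long as a camera call.
- r.trace(label, camera): "pixels" (480x640 bool, what is visible of it) and "extent" ([left, top, right, bottom] in pixels, round what is visible of it).
The state is a dict: "time_s": time; "joints": joint angles; "qd": joint speeds; "joint_torque": joint torques, N m; "tcp_pos": TCP position; "eef_rot": TCP orientation; "contact_force": force on the tool from outside, world axes, zero at the start; "moment": the same for the moment, N m; "gripper_width": finger opening in m; "gripper_force": force on a finger pad.
Only numpy, scipy, OpenCV 4.12 (cv2) and the standard library are available. Lean on these libraries where they do the work, as an engineer would, in place of code of your own. Each camera call takes 0.05 s, during which the arm holds its last target. There are 200 camera calls.

## Task

The tea in the pot is to be kept warm: on the warming plate that the teapot stands on, press the green-dotted end of the rocker switch down so that it stays on, and turn the knurled dial clockwise by one click, so that it comes to rest in the next notch from where it stands now. Turn the dial by stroking its rim with a fingertip from one side, never with the dial between the fingers. Leave the pot standing where it is, and leave the candle and the switch and dial of its own plate as they are.

Things in the scene. Friction and masses are not known exactly. Their poses are not given: they have to be found in the camera images.
- tea_warmer: Warming plate under the teapot, fixed: white box 270 (x) x 180 (y) x 34 mm; front control deck level with its top, round black plate at the back, top 40 mm up. Origin: centre of the underside. x points from front (deck) to back, y left, z up. Dial axis at x -80, y +34 mm; rocker pivot at x -80, y -56. A twin plate carries the candle; they may stand either way round.
- tea_warmer_axis (a point): Centre of the top of the tea warmer's dial, 59 mm above the table: knurled aluminium knob, upright axis, 56 mm across, rim 3 to 25 mm above the deck, orange pointer line on top; six dots on the deck round its left and far side (small pale to large red, clockwise) mark the notches. Deck or open air in front of it, nothing in the way. This point's axes turn with the dial.
- tea_warmer_dial (a joint): Dial angle, rad: 0 at the palest dot, growing clockwise from above, last notch 2.62. Notches 0.524 apart (15 mm along the rim). Starts at rest in the 2nd or 3rd notch (0.524 or 1.047). 2 to 3 N along the rim moves it out of a notch (a fingertip leaning on the rim with 8 N grips well enough); past half-way it snaps into the next. Clockwise: the rim's front side moves left (+y of the warmer).
- tea_warmer_pointer (a point): Tip of the orange pointer line on the tea warmer's dial, 24 mm from the axis, at the height of the dial's top.
- tea_warmer_rocker (a joint): Angle of the tea warmer's rocker switch, rad: 0 = off (end toward the front raised), 0.35 = on (that end pressed down, lying level). It snaps over past half-way (0.175) and stays. It takes about 2 to 3 N at the end.
- tea_warmer_near_end (a point): Point on the green dot, on the raised front end of the tea warmer's cream rocker switch, 14 mm in front of its pivot. The rocker is 42 mm long (x) and 26 mm wide (y); its faces meet in a shallow valley over the pivot, 6.5 mm above the deck. Switched off, this point is about 11 mm above the deck; pressed on, about 6.5 mm.
- tea_warmer_plate (a point): Centre of the top of the tea warmer's black plate, 40 mm above the table.
- teapot_mid (a point): White teapot (122 x 232 mm over spout and handle, 137 mm high, 0.7 kg), loose, standing in the middle of the tea warmer's plate; this point is on its axis, 55 mm above its foot, so 95 mm above the table.
- candle_mid (a point): Pink candle in a glass jar (76 mm across, 90 mm high), loose, standing on the other plate; this point is at its centre, 45 mm above its foot.
- candle_warmer_rocker (a joint): Rocker switch of the candle's plate, same measures: starts on (0.35), to be left on.
- candle_warmer_pointer (a point): Pointer tip on the dial of the candle's plate, to be left alone.

How it is judged:
By the outcome, as a careful person would: the job done as asked, in the order asked, and still so for the second after the job is handed in, with the robot touching nothing.
It also fails if it takes over 45 s, if anything falls off the work surface, if the arm or the gripper's body presses on something with over 40 N, if the wrist force passes 120 N, or if a joint passes its speed limit or range.

## Working session

There is one attempt and no reset: what is moved stays moved. The work goes in short steps, Python scripts to look and compute and a tool call to move; the robot and the scene stay as the last step left them, time stands still between calls to the robot, and variables do not carry over. Pictures are saved under pics/ and viewed, at most 10 in all, crops included, and the job is handed in when it is done.

Besides the shell and the picture viewer there is one more tool, called after ">>>" as a command line: name --argument value ..., lists and objects as JSON in quotes. drive_tool: Moves the arm, as the interface text tells. Its arguments: {"type":"object","properties":{"commands":{"type":"array"},"grip_force":{"type":"number"}},"required":["commands"]}

```bash
ls; mkdir -p pics; python3 - <<'E'
from plant import r
import cv2
for n in ("side","top"):
    c=r.capture(n); cv2.imwrite(f"pics/{n}0.png",c["frame"][:,:,::-1])
    print(n,c["fx"],c["cx"],c["cy"],c["world_from_camera"].round(3).tolist() if hasattr(c["world_from_camera"],'round') else c["world_from_camera"])
    for l in ["tea_warmer","tea_warmer_axis","tea_warmer_near_end","teapot_mid","candle_mid"]:
        for d in r.trace(l,n): print(l,n,round(d["score"],2),d["extent"])
s=r.get_state();print({k:s[k] for k in("time_s","tcp_pos","eef_rot","contact_force","gripper_width")})
E
```

```text
pics
side 617.8786576911036 323.07922721270603 248.03587121384209 [[0.998, -0.012, 0.064, 0.468], [-0.061, -0.512, 0.857, -0.951], [0.023, -0.859, -0.512, 0.626], [0.0, 0.0, 0.0, 1.0]]
tea_warmer side 0.69 [261.9, 200.2, 402.8, 262.4]
tea_warmer side 0.66 [279.0, 229.5, 298.8, 240.8]
tea_warmer side 0.55 [337.1, 241.6, 389.0, 308.6]
tea_warmer_axis side 0.73 [280.7, 198.4, 302.4, 221.0]
tea_warmer_near_end side 0.78 [279.4, 226.6, 303.2, 244.1]
tea_warmer_near_end side 0.2 [275.0, 200.0, 303.7, 219.5]
teapot_mid side 0.83 [332.5, 152.1, 392.8, 235.5]
candle_mid side 0.65 [337.9, 241.1, 390.3, 309.1]
top 608.3373622842032 324.1139826655683 233.19109528243075 [[0.065, -0.976, 0.207, 0.305], [-0.998, -0.064, 0.013, -0.014], [0.001, -0.207, -0.978, 1.107], [0.0, 0.0, 0.0, 1.0]]
tea_warmer top 0.66 [194.8, 142.3, 312.1, 292.8]
tea_warmer_axis top 0.69 [211.2, 235.4, 240.1, 271.1]
tea_warmer_near_end top 0.64 [268.7, 248.0, 285.3, 269.3]
teapot_mid top 0.6 [188.0, 132.2, 314.9, 204.0]
candle_mid top 0.69 [379.9, 169.1, 427.8, 222.8]
{'time_s': 0.6, 'tcp_pos': array([0.203881  , 0.64344035, 0.22654838]), 'eef_rot': array([-1.79999666e+02,  2.44846943e-03, -1.75796070e+01]), 'contact_force': array([-0.03087258, -0.23792729,  0.4157064 ]), 'gripper_width': 0.08796110306590507}
```

View pics/top0.png

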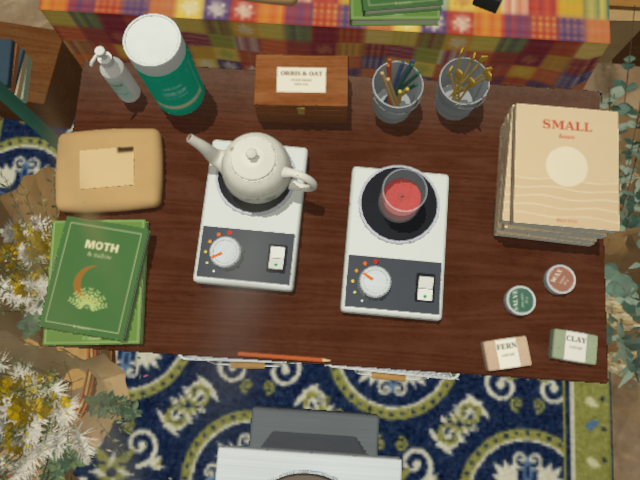

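View pics/side0.png

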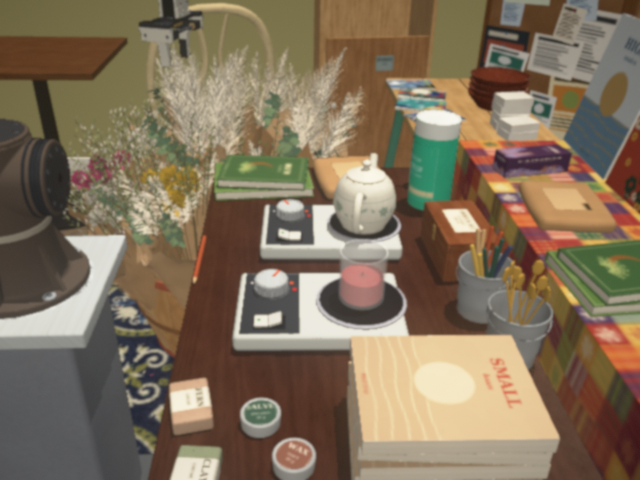

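The top view shows the tea warmer on the left (teapot on it, dial ≈(225,252), rocker ≈(277,258)), with the deck facing the robot; the candle plate is to its right. The side view shows the same layout, with the tea warmer's dial at (290,209).

```bash
cat > h.py <<'E'
from plant import r
import cv2, numpy as np
def ray(c,u,v):
    W=np.array(c["world_from_camera"]); d=W[:3,:3]@np.array([(u-c["cx"])/c["fx"],(v-c["cy"])/c["fy"],1]); return W[:3,3],d/np.linalg.norm(d)
def atz(c,u,v,z):
    o,d=ray(c,u,v); return o+d*(z-o[2])/d[2]
def proj(c,p):
    W=np.array(c["world_from_camera"]); q=W[:3,:3].T@(np.array(p)-W[:3,3]); return np.array([c["fx"]*q[0]/q[2]+c["cx"],c["fy"]*q[1]/q[2]+c["cy"]])
def tri(c1,p1,c2,p2):
    A=0;b=0;
    R=[ray(c1,*p1),ray(c2,*p2)]
    for o,d in R:
        M=np.eye(3)-np.outer(d,d);A=A+M;b=b+M@o
    x=np.linalg.solve(A,b); return x,[round(np.linalg.norm(np.cross(x-o,d))*1000,1) for o,d in R]
E
python3 - <<'E'
from h import *
cs={n:r.capture(n) for n in("top","side")}
for l in ["tea_warmer_axis","tea_warmer_near_end","teapot_mid"]:
    p={}
    for n in cs:
        m=r.trace(l,n)[0]["pixels"]; p[n]=np.argwhere(m).mean(0)[::-1]
    print(l,{k:v.round(1).tolist() for k,v in p.items()},tri(cs["top"],p["top"],cs["side"],p["side"]),[atz(cs["top"],*p["top"],z).round(4).tolist() for z in(.045,.059)])
a=cv2.resize(cs["top"]["frame"][130:300,185:320],None,fx=3.5,fy=3.5,interpolation=cv2.INTER_CUBIC)
b=cv2.resize(cs["side"]["frame"][190:270,250:320],None,fx=4.5,fy=4.5,interpolation=cv2.INTER_CUBIC)
h=max(a.shape[0],b.shape[0]);im=np.zeros((h,a.shape[1]+b.shape[1],3),np.uint8);im[:a.shape[0],:a.shape[1]]=a;im[:b.shape[0],a.shape[1]:]=b
print(im.shape,a.shape);cv2.imwrite("pics/crop1.png",im[:,:800,::-1])
E
```

```text
tea_warmer_axis {'top': [225.6, 252.9], 'side': [289.9, 210.1]} (array([0.48214898, 0.17137376, 0.04625576]), [np.float64(0.2), np.float64(0.2)]) [[0.4822, 0.1716, 0.045], [0.4799, 0.1691, 0.059]]
tea_warmer_near_end {'top': [276.6, 257.7], 'side': [289.6, 235.2]} (array([0.48035234, 0.08132022, 0.03865824]), [np.float64(0.2), np.float64(0.2)]) [[0.4795, 0.0808, 0.045], [0.4772, 0.0795, 0.059]]
teapot_mid {'top': [254.5, 167.2], 'side': [364.8, 198.6]} (array([0.6283635 , 0.12795786, 0.09275276]), [np.float64(0.4), np.float64(0.4)]) [[0.644, 0.1347, 0.045], [0.6395, 0.1327, 0.059]]
(595, 787, 3) (595, 472, 3)
```

View pics/crop1.png

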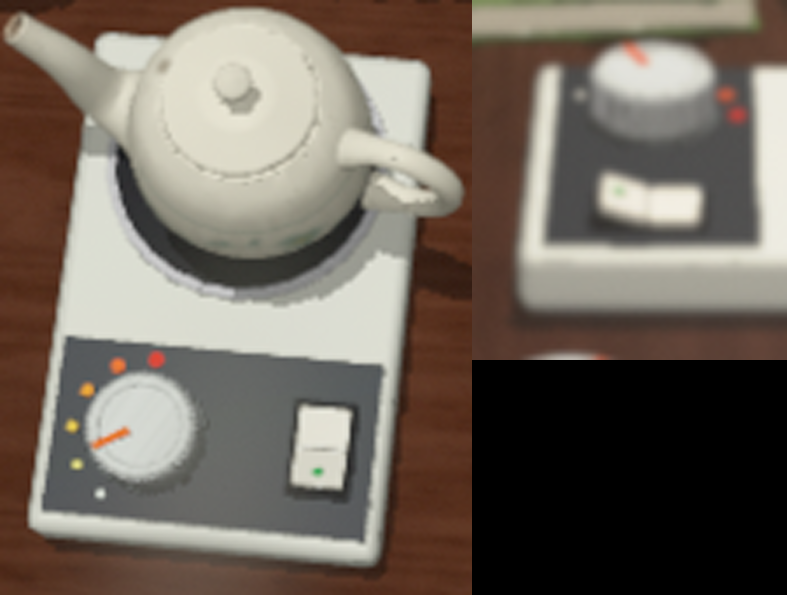

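```bash
python3 - <<'E'
from h import *
c=r.capture("top"); s=r.capture("side")
P=lambda u,v:(u/3.5+185-.36,v/3.5+130-.36)
Q=lambda u,v:((u-472)/4.5+250-.4,v/4.5+190-.4)
deck=[atz(c,*P(*p),.034)[:2] for p in[(65,337),(383,365),(365,541),(42,511)]]
print(np.round(deck,4).tolist())
for a,b in((1,0),(2,3),(2,1),(3,0)):
    d=deck[b]-deck[a];print("edge ang",np.degrees(np.arctan2(d[1],d[0])).round(2),np.linalg.norm(d).round(4))
dots=np.array([atz(c,*P(*p),.034)[:2] for p in[(100,493),(77,463),(72,426),(88,389),(118,366),(157,359)]])
A=np.c_[2*dots,np.ones(6)];x=np.linalg.lstsq(A,(dots**2).sum(1),rcond=None)[0];ctr=x[:2]
print("dots ctr",ctr,"r",np.sqrt(x[2]+ctr@ctr))
ang=lambda v:np.degrees(np.arctan2(v[1],v[0])).round(1)
print("dot ang",[ang(d-ctr) for d in dots])
k=atz(c,*P(140,424),.059)[:2];t=atz(c,*P(94,446),.059)[:2];t2=atz(c,*P(129,431),.059)[:2]
print("knob",k,"ptr",t,ang(t-k),ang(t-t2),np.linalg.norm(t-k))
ks=atz(s,*Q(652,72),.059);print("knob side",ks)
print("green dot tri",tri(c,P(318,471),s,Q(620,191)), "valley",tri(c,P(320,449),s,Q(648,204)))
print("knob tri",tri(c,P(140,424),s,Q(652,72)))
E
```

```text
[[0.5308, 0.2188], [0.5268, 0.0538], [0.4354, 0.0561], [0.4399, 0.2209]]
edge ang 88.6 0.1651
edge ang 88.41 0.1649
edge ang -1.41 0.0914
edge ang -1.29 0.0909
dots ctr [0.48353014 0.17146476] r 0.03870082951709831
dot ang [np.float64(147.2), np.float64(117.6), np.float64(88.5), np.float64(57.5), np.float64(28.7), np.float64(-1.8)]
knob [0.48358496 0.17123922] ptr [0.47098205 0.19304175] 120.0 117.6 0.025183005531530397
knob side [0.48159095 0.16652125 0.059     ]
green dot tri (array([0.46720646, 0.08161089, 0.0456872 ]), [np.float64(0.5), np.float64(0.5)]) valley (array([0.47931514, 0.08209857, 0.0389783 ]), [np.float64(0.8), np.float64(0.8)])
knob tri (array([0.48279376, 0.17150971, 0.0567303 ]), [np.float64(1.2), np.float64(1.2)])
```

Warmer yaw ≈ −1.4°. Dial axis is (0.483, 0.171), with the pointer in notch 2 at 117.6°, so the target is 88.6°. The green dot is at (0.467, 0.0815, 0.045). I'll lift over the flowers first, then traverse.

>>> drive_tool --commands '[{"tz": 0.3, "hand": 1}, {"tz": 0.3, "hand": 1}, {"tz": 0.3, "hand": 1}, {"tz": 0.3, "hand": 1}, {"tz": 0.3, "tx": 0.1, "ty": -0.2, "hand": 1, "turn": 0.1}, {"tz": 0.3, "tx": 0.2, "ty": -0.4, "hand": 1, "turn": 0.18}, {"tz": 0.3, "tx": 0.3, "ty": -0.6, "hand": 1, "turn": 0.18}, {"tz": 0.3, "tx": 0.4, "ty": -0.8, "hand": 1, "turn": 0.18}, {"tz": 0.3, "tx": 0.437, "ty": -0.936, "hand": 1, "turn": 0.18}, {"tz": 0.3, "tx": 0.437, "ty": -0.936, "hand": 1, "turn": 0.18}]' --grip_force 20

```text
invalid input
```

>>> drive_tool --commands '[{"tx": 0, "ty": 0, "tz": 0.3, "turn": 0, "hand": 1}, {"tx": 0, "ty": 0, "tz": 0.3, "turn": 0, "hand": 1}, {"tx": 0, "ty": 0, "tz": 0.3, "turn": 0, "hand": 1}, {"tx": 0, "ty": 0, "tz": 0.3, "turn": 0, "hand": 1}, {"tx": 0.437, "ty": -0.936, "tz": 0.3, "turn": 0.18, "hand": 1}, {"tx": 0.437, "ty": -0.936, "tz": 0.3, "turn": 0.18, "hand": 1}, {"tx": 0.437, "ty": -0.936, "tz": 0.3, "turn": 0.18, "hand": 1}, {"tx": 0.437, "ty": -0.936, "tz": 0.3, "turn": 0.18, "hand": 1}, {"tx": 0.437, "ty": -0.936, "tz": 0.3, "turn": 0.18, "hand": 1}, {"tx": 0.437, "ty": -0.936, "tz": 0.3, "turn": 0.18, "hand": 1}]' --grip_force 20

```text
time_s: 2.1
tcp_pos: [0.3312, 0.3696, 0.4069]
eef_rot: [-180.0, -0.0, -1.4]
contact_force: [0.5, 0.1, 0.2]
gripper_width: 0.0131
gripper_force: 0.0
```

>>> drive_tool --commands '[{"tx": 0, "ty": 0, "tz": 0, "turn": 0, "hand": 1}, {"tx": 0, "ty": 0, "tz": 0, "turn": 0, "hand": 1}]'

```text
time_s: 2.3
tcp_pos: [0.3312, 0.3705, 0.4074]
eef_rot: [-179.9, -0.0, -1.5]
contact_force: [-0.4, -0.4, -0.3]
gripper_width: 0.0013
gripper_force: 0.0
```

>>> drive_tool --commands '[{"tx": 0.223, "ty": -0.482, "tz": 0, "turn": 0, "hand": 1}, {"tx": 0.223, "ty": -0.482, "tz": 0, "turn": 0, "hand": 1}, {"tx": 0.223, "ty": -0.482, "tz": 0, "turn": 0, "hand": 1}, {"tx": 0.223, "ty": -0.482, "tz": 0, "turn": 0, "hand": 1}, {"tx": 0.223, "ty": -0.482, "tz": 0, "turn": 0, "hand": 1}, {"tx": 0.223, "ty": -0.482, "tz": 0, "turn": 0, "hand": 1}, {"tx": 0.223, "ty": -0.482, "tz": 0, "turn": 0, "hand": 1}, {"tx": 0.223, "ty": -0.482, "tz": -0.08, "turn": 0, "hand": 1}, {"tx": 0.223, "ty": -0.482, "tz": -0.16, "turn": 0, "hand": 1}, {"tx": 0.223, "ty": -0.482, "tz": -0.24, "turn": 0, "hand": 1}]'

```text
time_s: 3.3
tcp_pos: [0.4648, 0.0831, 0.2608]
eef_rot: [-180.0, -0.0, -1.4]
contact_force: [1.3, 0.5, -0.6]
gripper_width: 0.0006
gripper_force: 0.0
```

>>> drive_tool --commands '[{"tx": 0, "ty": 0, "tz": -0.08, "turn": 0, "hand": 1}, {"tx": 0, "ty": 0, "tz": -0.16, "turn": 0, "hand": 1}, {"tx": 0, "ty": 0, "tz": -0.24, "turn": 0, "hand": 1}, {"tx": 0, "ty": 0, "tz": -0.28, "turn": 0, "hand": 1}, {"tx": 0, "ty": 0, "tz": -0.28, "turn": 0, "hand": 1}, {"tx": 0, "ty": 0, "tz": -0.28, "turn": 0, "hand": 1}]'

```text
time_s: 3.9
tcp_pos: [0.4651, 0.0832, 0.0948]
eef_rot: [179.9, 0.0, -1.3]
contact_force: [0.9, 0.3, 0.9]
gripper_width: 0.0007
gripper_force: 0.0
```

```bash
python3 - <<'E'
from h import *
s=r.get_state();print(s["time_s"],s["tcp_pos"],s["contact_force"])
ims=[]
for n in("top","side"):
    c=r.capture(n);p=proj(c,s["tcp_pos"]);print(n,p,proj(c,[.467,.0815,.045]))
    u,v=p.astype(int);ims.append(cv2.resize(c["frame"][v-50:v+40,u-60:u+40],(400,360),interpolation=cv2.INTER_CUBIC))
cv2.imwrite("pics/near.png",np.hstack(ims)[:,:,::-1])
E
```

```text
3.9 [0.46512872 0.08318306 0.09483864] [0.94811089 0.31407891 0.9227117 ]
top [272.21918324 261.0876774 ] [275.58690658 264.68899616]
side [281.36795446 208.71373756] [282.65394577 232.33440104]
```

View pics/near.png

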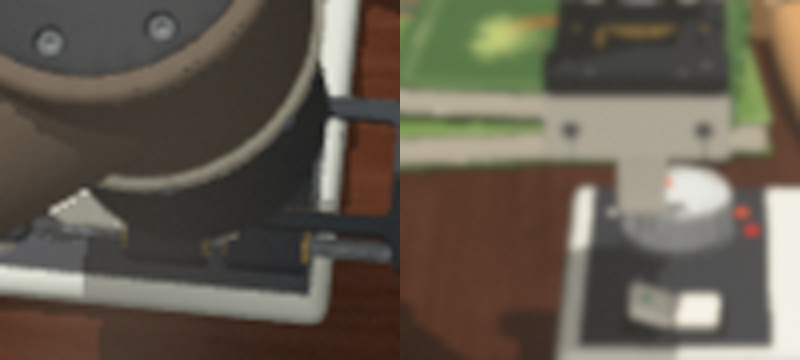

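The side view shows the fingertip (centre u≈281.6) directly above the green dot (≈282.6), as computed. Next is to descend and press.

>>> drive_tool --commands '[{"tx": 0, "ty": -0.002, "tz": -0.04, "turn": 0, "hand": 1}, {"tx": 0, "ty": -0.002, "tz": -0.07, "turn": 0, "hand": 1}, {"tx": 0, "ty": -0.002, "tz": -0.075, "turn": 0, "hand": 1}, {"tx": 0, "ty": -0.002, "tz": -0.08, "turn": 0, "hand": 1}, {"tx": 0, "ty": -0.002, "tz": -0.084, "turn": 0, "hand": 1}, {"tx": 0, "ty": -0.002, "tz": -0.087, "turn": 0, "hand": 1}, {"tx": 0, "ty": -0.002, "tz": -0.087, "turn": 0, "hand": 1}]'

```text
time_s: 4.7
tcp_pos: [0.465, 0.0815, 0.0428]
eef_rot: [-180.0, -0.1, -1.4]
contact_force: [-1.2, 0.7, 0.2]
gripper_width: 0.0007
gripper_force: 0.1
```

>>> drive_tool --commands '[{"tx": 0, "ty": 0, "tz": -0.002, "turn": 0, "hand": 1}, {"tx": 0, "ty": 0, "tz": -0.004, "turn": 0, "hand": 1}, {"tx": 0, "ty": 0, "tz": -0.004, "turn": 0, "hand": 1}]'

```text
time_s: 5.0
tcp_pos: [0.4649, 0.0814, 0.0404]
eef_rot: [-180.0, -0.0, -1.4]
contact_force: [-1.1, 0.2, 5.0]
gripper_width: 0.0005
gripper_force: 2.7
```

>>> drive_tool --commands '[{"tx": 0, "ty": 0, "tz": 0.08, "turn": 0, "hand": 1}, {"tx": -0.053, "ty": 0.05, "tz": 0.08, "turn": 0, "hand": 1}, {"tx": -0.053, "ty": 0.1375, "tz": 0.08, "turn": 0, "hand": 1}, {"tx": -0.053, "ty": 0.1375, "tz": 0.08, "turn": 0, "hand": 1}, {"tx": -0.053, "ty": 0.1375, "tz": 0.04, "turn": 0, "hand": 1}, {"tx": -0.053, "ty": 0.1375, "tz": 0.008, "turn": 0, "hand": 1}, {"tx": -0.053, "ty": 0.1375, "tz": 0.008, "turn": 0, "hand": 1}]'

```text
time_s: 5.7
tcp_pos: [0.4314, 0.1626, 0.0428]
eef_rot: [179.8, 0.2, -1.4]
contact_force: [0.6, -0.7, -0.4]
gripper_width: 0.0004
gripper_force: 0.0
```

```bash
python3 - <<'E'
from h import *
s=r.get_state();print(s["time_s"],s["tcp_pos"],s["contact_force"])
c=r.capture("side")
cv2.imwrite("pics/near2.png",cv2.resize(c["frame"][170:270,240:350],None,fx=5,fy=5,interpolation=cv2.INTER_CUBIC)[:,:,::-1])
E
```

```text
5.7 [0.43140666 0.16264472 0.04275256] [ 0.56726634 -0.69938018 -0.41285   ]
```

View pics/near2.png

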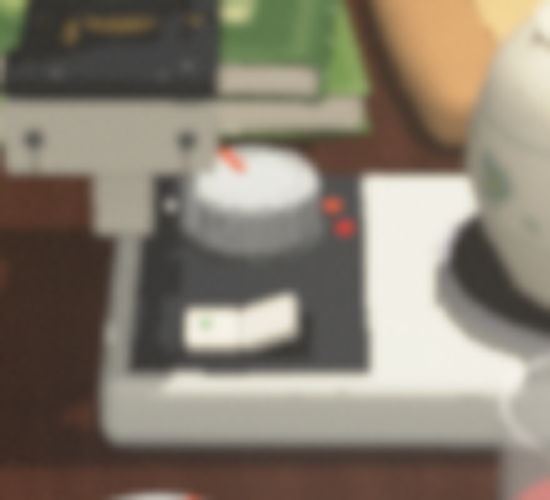

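The rocker is now on: the green end at (205,322) in the crop lies level and the back end is raised. The fingertip stands about 11 mm in front of the dial rim, so I'll approach it gently.

>>> drive_tool --commands '[{"tx": 0.008, "ty": 0, "tz": 0.002, "turn": 0, "hand": 1}, {"tx": 0.015, "ty": 0, "tz": 0.003, "turn": 0, "hand": 1}, {"tx": 0.018, "ty": 0, "tz": 0.003, "turn": 0, "hand": 1}, {"tx": 0.02, "ty": 0, "tz": 0.003, "turn": 0, "hand": 1}, {"tx": 0.02, "ty": 0, "tz": 0.003, "turn": 0, "hand": 1}]'

```text
time_s: 6.25
tcp_pos: [0.4435, 0.1632, 0.047]
eef_rot: [180.0, 0.1, -1.4]
contact_force: [-10.8, 1.7, 7.2]
gripper_width: 0.0003
gripper_force: 5.3
```

>>> drive_tool --commands '[{"tx": 0, "ty": 0, "tz": 0, "turn": 0, "hand": 1}, {"tx": 0, "ty": 0, "tz": 0, "turn": 0, "hand": 1}]'

```text
time_s: 6.45
tcp_pos: [0.4435, 0.1632, 0.047]
eef_rot: [180.0, 0.1, -1.4]
contact_force: [-10.3, 2.9, 6.7]
gripper_width: -0.0
gripper_force: 5.1
```

>>> drive_tool --commands '[{"tx": 0, "ty": 0.003, "tz": 0, "turn": 0, "hand": 1}, {"tx": 0, "ty": 0.006, "tz": 0, "turn": 0, "hand": 1}, {"tx": 0, "ty": 0.009, "tz": 0, "turn": 0, "hand": 1}, {"tx": 0, "ty": 0.009, "tz": 0, "turn": 0, "hand": 1}]'

```text
time_s: 6.85
tcp_pos: [0.4436, 0.168, 0.0467]
eef_rot: [179.9, 0.1, -1.4]
contact_force: [-6.6, -1.1, 3.2]
gripper_width: 0.0005
gripper_force: 3.1
```

```bash
python3 - <<'E'
from h import *
c=r.capture("side")
cv2.imwrite("pics/near3.png",cv2.resize(c["frame"][180:250,250:330],None,fx=6,fy=6,interpolation=cv2.INTER_CUBIC)[:,:,::-1])
E
```

```text
(no output)
```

View pics/near3.png

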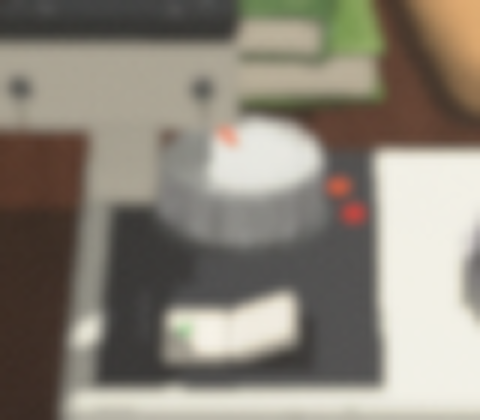

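The pointer has begun to swing clockwise with the stroke, and the rocker is still on. I'll continue.

>>> drive_tool --commands '[{"tx": 0.001, "ty": 0.003, "tz": 0, "turn": 0, "hand": 1}, {"tx": 0.001, "ty": 0.006, "tz": 0, "turn": 0, "hand": 1}, {"tx": 0.001, "ty": 0.009, "tz": 0, "turn": 0, "hand": 1}, {"tx": 0.001, "ty": 0.012, "tz": 0, "turn": 0, "hand": 1}, {"tx": 0.001, "ty": 0.015, "tz": 0, "turn": 0, "hand": 1}, {"tx": 0.001, "ty": 0.015, "tz": 0, "turn": 0, "hand": 1}]'

```text
time_s: 7.5
tcp_pos: [0.4439, 0.1773, 0.0466]
eef_rot: [179.9, 0.2, -1.5]
contact_force: [-8.1, 1.1, 3.1]
gripper_width: 0.0004
gripper_force: 4.4
```

>>> drive_tool --commands '[{"tx": -0.02, "ty": 0, "tz": 0, "turn": 0, "hand": 1}, {"tx": -0.03, "ty": 0, "tz": 0, "turn": 0, "hand": 1}, {"tx": -0.03, "ty": 0, "tz": 0.08, "turn": 0, "hand": 1}, {"tx": -0.03, "ty": 0, "tz": 0.16, "turn": 0, "hand": 1}, {"tx": -0.03, "ty": 0, "tz": 0.24, "turn": 0, "hand": 1}, {"tx": -0.03, "ty": 0.08, "tz": 0.32, "turn": 0, "hand": 1}, {"tx": -0.03, "ty": 0.16, "tz": 0.4, "turn": 0, "hand": 1}, {"tx": -0.03, "ty": 0.24, "tz": 0.48, "turn": 0, "hand": 1}, {"tx": -0.03, "ty": 0.32, "tz": 0.5, "turn": 0, "hand": 1}, {"tx": -0.03, "ty": 0.4, "tz": 0.5, "turn": 0, "hand": 1}]'

```text
time_s: 8.5
tcp_pos: [0.4275, 0.3773, 0.339]
eef_rot: [-179.7, -0.2, -1.4]
contact_force: [1.2, 0.1, -0.4]
gripper_width: 0.0006
gripper_force: 0.0
```

```bash
python3 - <<'E'
from h import *
print(r.get_state()["tcp_pos"])
ims=[]
for n,(u,v) in(("top",(185,130)),("side",(250,180))):
    c=r.capture(n)
    ims.append(cv2.resize(c["frame"][v+(85 if n=="top" else 0):v+(185 if n=="top" else 100),u:u+130],(390,300) if n=="side" else (390,300),interpolation=cv2.INTER_CUBIC))
cv2.imwrite("pics/after.png",np.hstack(ims)[:,:,::-1])
E
```

```text
[0.42752885 0.37725101 0.33899276]
```

View pics/after.png

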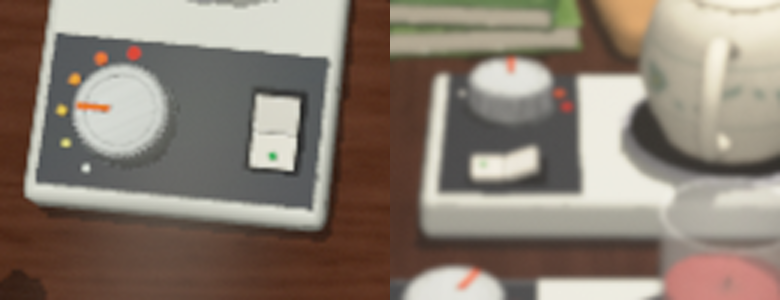

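The top view shows the pointer at the third dot (about 88°, where 88.6° is the target). The rocker is on, with the pot and candle plate untouched and the arm clear.

```bash
python3 -c "
from plant import r
print(r.close_job())"
```

```text
the job is handed in; nothing more can be done
None
```

The rocker on the teapot's plate is pressed on, the dial is one click clockwise in its third notch, the pot and the candle plate were left alone, and the job is handed in.

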